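Start the turning lathe from its bench switches

ROBOT

A 6-joint arm with a two-finger parallel gripper is mounted at the origin on the work surface. World frame = base frame: x ahead of the robot, y to its left, z up, the work surface at z = 0. Lengths are in m, angles in degrees, forces in N, time in s.
With the tool pointing down it reaches from about 0.25 to 0.775 m from the base axis. Payload 4 kg.
Tool frame: the origin (TCP) lies midway between the tips of the shut fingers; the grasp point (between the pads) lies 19 mm behind it; z points along the fingers, y is the direction in which the jaws open and shut (so a half turn about z gives the same grasp; the last joint's range is limited). The gripper opens to 94 mm and grips with 3 to 60 N. Pads are 16 mm wide; open, the fingers measure 119 mm over their backs; the gripper's body (75 mm by 177 mm) begins 78 mm behind the grasp point.
Start: joints at [63.994, 4.996, 78.535, -0, 96.463, -5.907], TCP at [0.189, 0.517, 0.206] pointing down, gripper open.
Joint ranges: [-177.83, 177.83], [-43.37, 116.18], [15.69, 146.23], [-61.86, 241.86], [9.47, 152.12], [-147.06, 147.06]. Speed limits (degrees/s): [159.86, 159.86, 180, 180, 180, 180].

INTERFACE

Orientations are given as [roll, pitch, yaw] about the fixed x, y, z axes, in that order (R = Rz(yaw) Ry(pitch) Rx(roll)).
In Python, from cell import ctrl gives the robot as it stands.
- The arm moves only by the tool arm_command, never from a script. Its argument "rows" is a list of rows, each a list of 7 numbers: the shift along the tool's x, y, z in m, then the turn, a rotation vector about the tool's x, y, z in degrees, then the opening, from 0 (shut) to 1 (fully open). In form: [[tx, ty, tz, rx, ry, rz, jaw], ...]. A call has 1 to 12 rows; each row shifts and turns the pose as measured when the row begins, along the tool's axes as they then stand; what a row does not reach is not made up. A row lasts 1/10 s, in which the tool goes at most 50 mm and 8.59 degrees, less where a joint would pass 70% of its speed; a pose out of reach is approached as far as the arm can. A call is refused whole if a number of a shift passes 0.05 or a number of a turn 8.59, either way. A call with a gripper value outside its range is refused whole. The fingers move at their own pace and stop on an object; the grip force is fixed at half the most. Time passes only in rows, so rows that do not move let the fingers close. It gives the time, the measured TCP pose, the force and the opening at its end, in the units of the state.
- ctrl.observe(): the state, without advancing time (a new reading comes with each control period).
- ctrl.camera(name): name is "scene" or "top" or "wrist"; returns the picture (384x512x3 uint8, red, green, blue); there is no depth.
- ctrl.camera_info(name): a dict with "K" (3x3 intrinsics, pixels), "world_to_cam" (4x4, takes a point from world to camera coordinates). Camera axes: x right, y down, z forward; pixel columns grow to the right and rows downward; lengths in m; the calibration is good to about 2 mm. A picture is of the moment at which its call begins: read the wrist's pose just before it. camera_info takes no time and is no camera call; for the wrist camera it gives the pose at the moment of the call.
- ctrl.job_done(): hands the job in, once; it reports no verdict.
The state is a dict: "t": time; "joints": joint angles; "qvel": joint speeds; "effort": joint torques, N m; "position": TCP position; "eef_rot": TCP orientation; "wrist_force": force on the tool from outside, world axes, zero at the start; "wrist_torque": the same for the moment, N m; "width": finger opening in m.
Only numpy, scipy, OpenCV 4.12 (cv2) and the standard library are available. Lean on these libraries where they do the work, as an engineer would, in place of code of your own. Each camera call takes 0.05 s, during which the arm holds its last target. There are 200 camera calls.

TASK

Start up the lathe from the three switch boxes on the bench, in this order: press the raised end of the long dust-fan rocker until that end lies flat, then push the square brake-release key all the way in, and then press the small round start button fully down, keep it down for a full second and let it go. Do not press the broad mushroom stop button next to it or operate a switch before its turn. Leave the wooden cup blank, the wooden billet, the steel collar and the chuck key lying where they are.

Things in the scene. Friction and masses are not known exactly. Their poses are not given: they have to be found in the camera images.
- fan_box: dust-fan switch box, fixed to the bench, 110 x 80 x 45 mm (x, y, z of its own axes), painted grey; origin at the centre of its underside, z up. It can face any way round. On its top sits a long black rocker, 68 mm along the box's x and 36 mm wide, hinged across its middle (hinge along the box's y, 46 mm above the bench, over the origin)
- fan_raised (a point): point on the top face of that end of the rocker that is raised while the fan is off (the box's +x end, marked by two thin moulded ribs across it), on its centre line, 26 mm from the hinge and 8 mm from the rocker's end; it moves with the rocker: about 60 mm above the bench when off, 50 mm when on (flat). The other end then stands up in its place
- fan (a joint): angle of the rocker, rad: 0 to 0.05 at the start (off, +x end raised), 0.4 when on with the +x end flat (end stop); above 0.33 counts as on. Stays where it is left; takes about 4 N at fan_raised to move
- brake_box: brake-release box, fixed to the bench, 100 x 90 x 45 mm (x, y, z), painted grey; origin at the centre of its underside, z up. A black square key, 46 x 46 mm, stands out of the middle of its top
- brake_top (a point): centre of the top face of the square key; 61 mm above the bench when out, 51 mm when fully in
- brake (a joint): how far the square key is pushed in (straight down), m: 0 to 0.0015 at the start, 0.010 fully in (end stop); above 0.008 counts as in. Stays where it is left; takes about 4 N to move
- starter_box: starter box, fixed to the bench, 90 x 160 x 45 mm (x, y, z), painted grey; origin at the centre of its underside, z up. On its top are two black round spring buttons: start, 42 mm from the middle towards the box's +y end, and stop, 42 mm towards its -y end
- start_top (a point): centre of the top face of the start button: flat, 28 mm in diameter, in a steel collar of 44 mm whose top is 57 mm above the bench; button top 67 mm above the bench when out, 59 mm when fully down
- start (a joint): how far the start button is pressed (straight down), m: 0 out, 0.008 fully down (end stop); above 0.006 counts as pressed. Springs back; fully down takes about 6 N
- stop_top (a point): top of the mushroom-shaped stop button, 44 mm in diameter, 77 mm above the bench; 84 mm from start. Leave it alone
- stop (a joint): how far the stop button is pressed, m: 0 out, 0.008 fully down; springs back; fully down takes about 6 N
- cup_blank: loose turned barrel-shaped cup blank of pale wood, 70 mm in diameter, 78 mm high, standing beyond the boxes; origin at the centre of its underside
- billet: loose round wooden billet, 60 mm in diameter, 70 mm high, standing beyond the boxes; origin at the centre of its underside
- collar: loose steel ring, 68 mm outside, 44 mm inside, 26 mm high, lying to the left (+y) of the boxes; origin at the centre of its underside
- chuck_key: loose T-shaped steel chuck key lying flat, 110 mm long with an 80 mm cross bar, about 18 mm high, to the right (-y) of the boxes; origin on the bench under its middle, x along its shank away from the cross bar
There are look-alikes about, which are no part of the job. Several things look just like the chuck_key: the one meant starts nearest to the robot's base. Leave any green look-alike of the fan_box alone.

How it is judged:
By the outcome, as a careful person would: the job done as asked, in the order asked, and still so for the second after the job is handed in, with the robot touching nothing.
It also fails if it takes over 51 s, if anything falls off the work surface, if the arm or the gripper's body presses on something with over 40 N, if the wrist force passes 120 N, or if a joint passes its speed limit or range.

## Working session

There is one attempt and no reset: what is moved stays moved. The work goes in short steps, Python scripts to look and compute and a tool call to move; the robot and the scene stay as the last step left them, time stands still between calls to the robot, and variables do not carry over. Pictures are saved under pics/ and viewed, about 8 in all and at most 12, crops included, and the job is handed in when it is done.

Besides the shell and the picture viewer there is one more tool, called after "Request:" in YAML: its name, and indented under it one key for each argument. arm_command: Moves the arm, as the interface text tells. Its arguments: {"type":"object","properties":{"rows":{"type":"array"}},"required":["rows"]}

```bash
mkdir -p pics; python3 - <<'E'
from cell import ctrl
import cv2
for n in ("top","scene"):
    im=ctrl.camera(n); cv2.imwrite(f"pics/{n}0.png",cv2.resize(im[:,:,::-1],(800,600),interpolation=cv2.INTER_CUBIC))
o=ctrl.observe();print(o)
E
```

```text
{'t': 0.1, 'joints': array([ 6.39941379e+01,  5.03432288e+00,  7.86135459e+01,  1.10455283e-03,
        9.64620039e+01, -5.90589573e+00]), 'qvel': array([-0.0335889 , -0.06061236, -0.08155296, -0.0915774 ,  0.09402793,
       -0.11348224]), 'effort': array([ 1.73161890e-03, -3.41253269e+01, -3.03303301e+01,  7.18397833e-02,
        3.03940522e-02, -7.61757633e-05]), 'position': array([0.18878929, 0.51607749, 0.20444896]), 'eef_rot': array([-1.79890823e+02, -1.23972720e-02,  1.59900145e+02]), 'wrist_force': array([0.16058449, 0.59971529, 0.1653459 ]), 'wrist_torque': array([-0.03052712, -0.02025158,  0.03703673]), 'width': 0.09383591724303976}
```

View pics/top0.png

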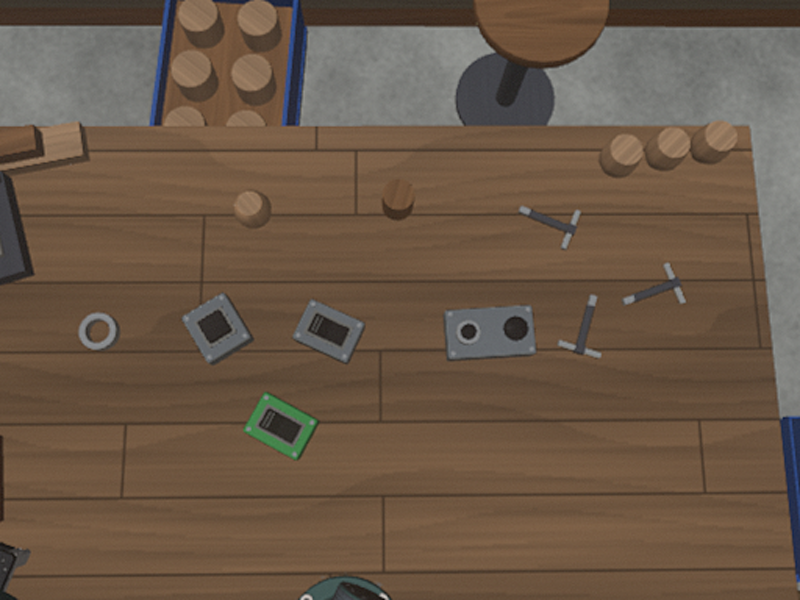

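View pics/scene0.png

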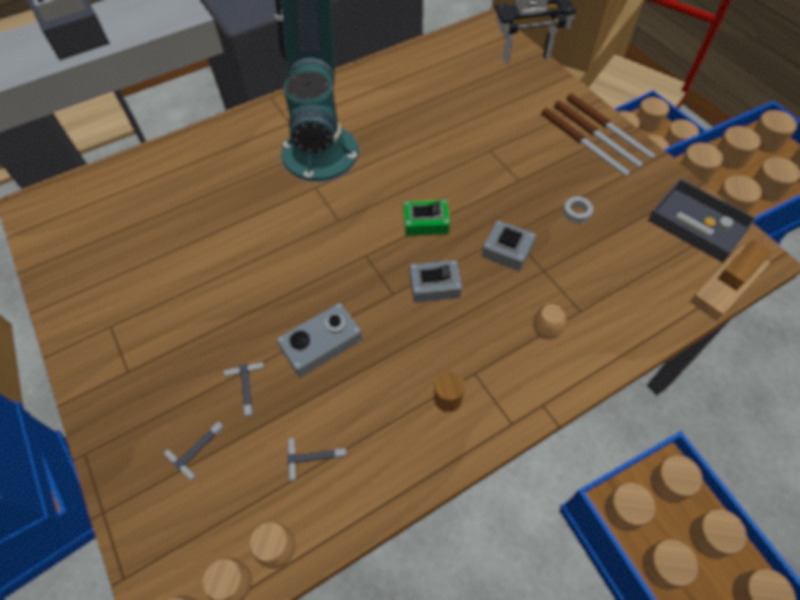

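The top view shows the grey fan box at (329,330), brake key at (214,326), start button at (468,331) and stop at (516,328); the green look-alike is at (281,426). I'll enlarge the boxes.

```bash
cat > h.py <<'E'
import numpy as np
from cell import ctrl
def pix2w(info,u,v,z):
    K=np.array(info["K"]);T=np.array(info["world_to_cam"]);R=T[:3,:3];c=-R.T@T[:3,3]
    d=R.T@np.linalg.inv(K)@np.array([u,v,1.]);return c+d*(z-c[2])/d[2]
E
python3 - <<'E'
from h import *
import cv2
im=ctrl.camera("top")[:,:,::-1]
a=im[180:240,115:238];b=im[180:240,275:350]
cv2.imwrite("pics/crop1.png",np.vstack([cv2.resize(a,None,fx=6.4,fy=6,interpolation=cv2.INTER_CUBIC)[:,:780]]))
i=ctrl.camera_info("top")
s=.64
for n,u,v,z in [("fan",329,330,.05),("fanL",317,324.5,.06),("brake",214,326,.061),("start",468,331,.067),("stop",516,328,.077),("cup",250,205,.078),("billet",399,190,.07),("collar",98,331,.026),("key",582,325,.018),("green",281,426,.05)]:
    print(n,pix2w(i,u*s,v*s,z).round(4))
E
```

```text
fan [0.5305 0.0257 0.05  ]
fanL [0.5391 0.0465 0.06  ]
brake [0.5371 0.2294 0.061 ]
start [ 0.5251 -0.2223  0.067 ]
stop [ 0.5287 -0.3063  0.077 ]
cup [0.7558 0.1687 0.078 ]
billet [ 0.7865 -0.102   0.07  ]
collar [0.534  0.4468 0.026 ]
key [ 0.5422 -0.4401  0.018 ]
green [0.3611 0.1084 0.05  ]
```

View pics/crop1.png

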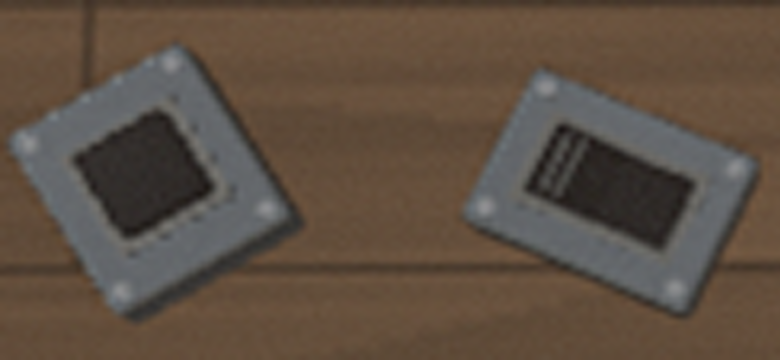

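The crop shows the fan ribs on the left end at (562,162), so the raised end is at about (0.540, 0.048); the brake key is centred at (145,173). Moving above the fan end with the jaws shut.

Request:
arm_command:
  rows:
    - [-0.041,-0.0265,0.005,0,0,0,0]
    - [-0.041,-0.0265,0.005,0,0,0,0]
    - [-0.041,-0.0265,0.005,0,0,0,0]
    - [-0.041,-0.0265,0.005,0,0,0,0]
    - [-0.041,-0.0265,0.005,0,0,0,0]
    - [-0.041,-0.0265,0.005,0,0,0,0]
    - [-0.041,-0.0265,0.005,0,0,0,0]
    - [-0.041,-0.0265,0.005,0,0,0,0]
    - [-0.041,-0.0265,0.005,0,0,0,0]
    - [-0.041,-0.0265,0.005,0,0,0,0]
    - [-0.041,-0.0265,0.005,0,0,0,0]
    - [-0.041,-0.0265,0.005,0,0,0,0]

```text
t: 1.35
position: [0.5465, 0.0431, 0.1392]
eef_rot: [-179.9, -0.2, 160.7]
wrist_force: [-0.5, 0.9, -0.3]
width: 0.002
```

```bash
cat >> h.py <<'E'
from scipy.spatial.transform import Rotation as Ro
def go(*tg):
    o=ctrl.observe();R=Ro.from_euler('xyz',o["eef_rot"],degrees=True).as_matrix()
    print("t",round(o["t"],2),"pos",o["position"].round(4),"rot",o["eef_rot"].round(2),"F",o["wrist_force"].round(1),"w",round(o["width"],4))
    for t in tg: print(t,"tool shift",(R.T@(np.array(t)-o["position"])).round(4))
E
python3 - <<'E'
from h import *
import cv2
go((.540,.048,.085))
i=ctrl.camera_info("wrist");im=ctrl.camera("wrist")
T=np.array(i["world_to_cam"]);K=np.array(i["K"])
p=(T@np.array([.540,.048,.06,1]))[:3];p=K@p;print("pred px(800)",p[:2]/p[2]/.64)
cv2.imwrite("pics/w1.png",cv2.resize(im[:,:,::-1],(800,600)))
E
```

```text
t 1.35 pos [0.5465 0.0431 0.1392] rot [-1.7994e+02 -1.5000e-01  1.6068e+02] F [-0.5  0.9 -0.3] w 0.002
(0.54, 0.048, 0.085) tool shift [0.0076 0.0025 0.0543]
pred px(800) [403.94462562 306.34118907]
```

View pics/w1.png

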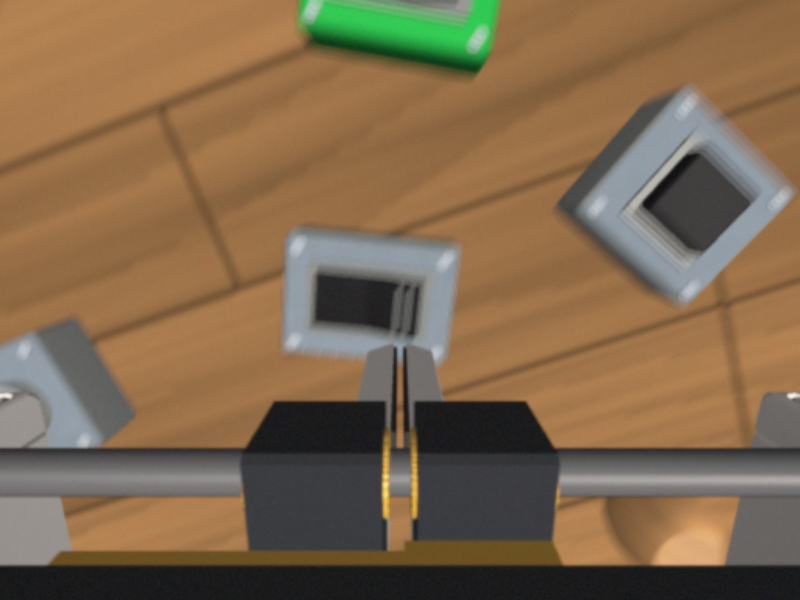

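The wrist view shows the ribs at (404,306), matching the prediction. The brake key is at (697,200). Pressing the fan next.

Request:
arm_command:
  rows:
    - [0.004,0.001,0.02,0,0,0,0]
    - [0.003,0.001,0.02,0,0,0,0]
    - [0.001,0,0.015,0,0,0,0]
    - [0,0,0.005,0,0,0,0]
    - [0,0,0,0,0,0,0]

```text
t: 1.9
position: [0.5434, 0.0365, 0.0729]
eef_rot: [-179.5, -0.2, 159.8]
wrist_force: [-0.5, 0.4, -0.3]
width: 0.001
```

```bash
python3 -c "
from h import *
go((.540,.048,.05),(.54,.048,.12))"
```

```text
t 1.9 pos [0.5434 0.0365 0.0729] rot [-179.54   -0.19  159.84] F [-0.5  0.4 -0.3] w 0.001
(0.54, 0.048, 0.05) tool shift [0.007  0.0098 0.0229]
(0.54, 0.048, 0.12) tool shift [ 0.0073  0.0092 -0.0471]
```

Request:
arm_command:
  rows:
    - [0.007,0.009,0,0,0,0,0]
    - [0,0,0,0,0,0,0]

```text
t: 2.1
position: [0.5401, 0.0486, 0.074]
eef_rot: [-179.6, -0.1, 159.8]
wrist_force: [-0.7, 0.8, 0.5]
width: 0.0003
```

```bash
python3 -c "
from h import *
go((.540,.048,.05))"
```

```text
t 2.1 pos [0.5401 0.0486 0.074 ] rot [-1.7959e+02 -1.3000e-01  1.5984e+02] F [-0.7  0.8  0.5] w 0.0003
(0.54, 0.048, 0.05) tool shift [-0.0002 -0.0004  0.024 ]
```

Request:
arm_command:
  rows:
    - [0,0,0.006,0,0,0,0]
    - [0,0,0.006,0,0,0,0]
    - [0,0,0.006,0,0,0,0]
    - [0,0,0.004,0,0,0,0]
    - [0,0,0.003,0,0,0,0]
    - [0,0,0.003,0,0,0,0]

```text
t: 2.7
position: [0.5437, 0.0519, 0.0506]
eef_rot: [179.9, 0.4, 160.0]
wrist_force: [-1.3, 0.9, 5.7]
width: 0.0005
```

Request:
arm_command:
  rows:
    - [0.002,-0.004,0.003,0,0,0,0]
    - [0,0,0.004,0,0,0,0]
    - [0,0,0.004,0,0,0,0]

```text
t: 3.0
position: [0.5439, 0.0513, 0.05]
eef_rot: [179.5, 0.8, 160.0]
wrist_force: [-10.4, 0.6, 22.1]
width: 0.0001
```

Hard stop, 22 N at z=0.050. Lifting and heading to the brake, then looking back.

Request:
arm_command:
  rows:
    - [0,0,-0.02,0,0,0,0]
    - [0,0,-0.03,0,0,0,0]
    - [0,0,-0.03,0,0,0,0]
    - [0,0.02,0,0,0,0,0]
    - [0.015,0.04,0,0,0,0,0]
    - [0.015,0.04,0,0,0,0,0]
    - [0.015,0.04,0,0,0,0,0]
    - [0.008,0.025,0,0,0,0,0]
    - [0,0,0,0,0,0,0]

```text
t: 3.9
position: [0.5506, 0.2235, 0.1272]
eef_rot: [180.0, 0.9, 159.5]
wrist_force: [-0.1, -0.2, -0.7]
width: 0.0009
```

```bash
python3 - <<'E'
from h import *
import cv2
go((.537,.229,.08))
i=ctrl.camera_info("wrist");im=ctrl.camera("wrist")
T=np.array(i["world_to_cam"]);K=np.array(i["K"])
p=(T@np.array([.537,.229,.061,1]))[:3];p=K@p;print("pred px(800)",p[:2]/p[2]/.64)
cv2.imwrite("pics/w2.png",cv2.resize(im[:,:,::-1],(800,600)))
E
```

```text
t 3.9 pos [0.5506 0.2235 0.1272] rot [180.     0.93 159.54] F [-0.1 -0.2 -0.7] w 0.0009
(0.537, 0.229, 0.08) tool shift [0.0154 0.0004 0.0469]
pred px(800) [400.43783876 298.27298667]
```

View pics/w2.png

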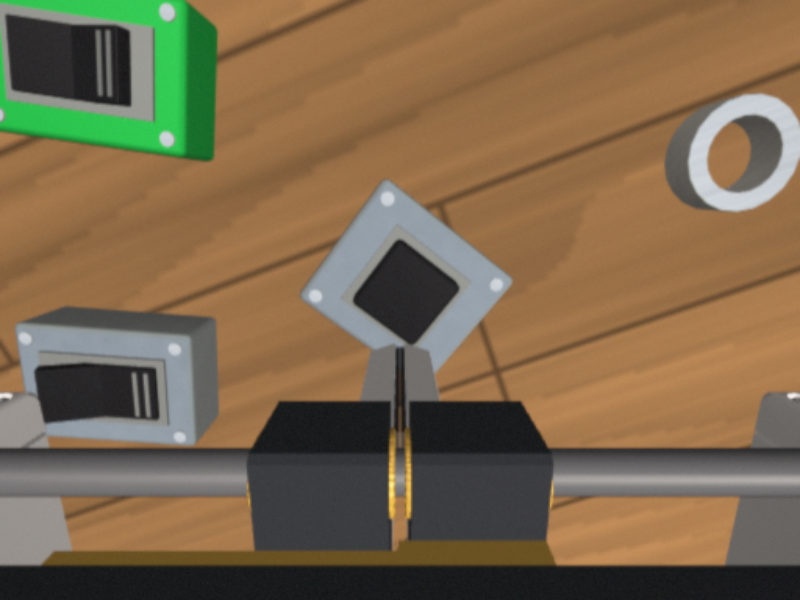

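The ribbed fan end now lies flat and the other end stands up (70,390). The brake key is at (406,291), about 4 mm from the prediction. Correcting and pressing.

Request:
arm_command:
  rows:
    - [0.01,0.002,0.02,0,0,0,0]
    - [0.008,0.002,0.02,0,0,0,0]
    - [0,0,0.005,0,0,0,0]
    - [0,0,0,0,0,0,0]

```text
t: 4.35
position: [0.5366, 0.2261, 0.0792]
eef_rot: [-179.7, 1.1, 159.2]
wrist_force: [-0.5, -0.6, 0.8]
width: 0.0002
```

```bash
python3 -c "
from h import *
go((.532,.231,.05))"
```

```text
t 4.35 pos [0.5366 0.2261 0.0792] rot [-179.68    1.06  159.24] F [-0.5 -0.6  0.8] w 0.0002
(0.532, 0.231, 0.05) tool shift [0.0065 0.0031 0.029 ]
```

Request:
arm_command:
  rows:
    - [0.004,0.003,0.006,0,-1,0,0]
    - [0,0,0.006,0,0,0,0]
    - [0,0,0.006,0,0,0,0]
    - [0,0,0.005,0,0,0,0]
    - [0,0,0.004,0,0,0,0]
    - [0,0,0.004,0,0,0,0]
    - [0,0,0.004,0,0,0,0]

```text
t: 5.05
position: [0.5373, 0.2285, 0.0509]
eef_rot: [-179.8, 2.4, 159.1]
wrist_force: [-10.9, -2.8, 28.6]
width: 0.0004
```

Key fully in (hard stop, 29 N, z=0.051). Up and over to the start button.

Request:
arm_command:
  rows:
    - [0,0,-0.02,0,0,0,0]
    - [0,0,-0.04,0,0,0,0]
    - [0,0,-0.03,0,2,0,0]

```text
t: 5.35
position: [0.5311, 0.2294, 0.138]
eef_rot: [-179.5, -0.0, 159.1]
wrist_force: [-0.9, 0.2, -0.5]
width: 0.0002
```

Request:
arm_command:
  rows:
    - [-0.015,-0.0425,0,0,0,0,0]
    - [-0.015,-0.0425,0,0,0,0,0]
    - [-0.015,-0.0425,0,0,0,0,0]
    - [-0.015,-0.0425,0,0,0,0,0]
    - [-0.015,-0.0425,0,0,0,0,0]
    - [-0.015,-0.0425,0,0,0,0,0]
    - [-0.015,-0.0425,0,0,0,0,0]
    - [-0.015,-0.0425,0,0,0,0,0]
    - [-0.015,-0.04,0,0,0,0,0]
    - [-0.008,-0.02,0,0,0,0,0]
    - [0,0,0,0,0,0,0]

```text
t: 6.45
position: [0.5317, -0.2127, 0.1439]
eef_rot: [-179.9, 1.3, 159.3]
wrist_force: [0.1, -0.2, 0.2]
width: 0.0006
```

```bash
python3 - <<'E'
from h import *
import cv2
go((.525,-.222,.085))
i=ctrl.camera_info("wrist");im=ctrl.camera("wrist")
T=np.array(i["world_to_cam"]);K=np.array(i["K"])
p=(T@np.array([.525,-.222,.067,1]))[:3];p=K@p;print("pred px(800)",p[:2]/p[2]/.64)
np.savez("w3.npz",T=T,K=K)
cv2.imwrite("pics/w3.png",cv2.resize(im[:,:,::-1],(800,600)))
t=ctrl.camera("top")[180:240,115:238,::-1]
cv2.imwrite("pics/crop2.png",cv2.resize(t,None,fx=6.4,fy=6,interpolation=cv2.INTER_CUBIC))
E
```

```text
t 6.45 pos [ 0.5317 -0.2127  0.1439] rot [-179.85    1.33  159.31] F [ 0.1 -0.2  0.2] w 0.0006
(0.525, -0.222, 0.085) tool shift [ 0.0043 -0.011   0.0589]
pred px(800) [381.54840992 311.9571573 ]
```

View pics/w3.png

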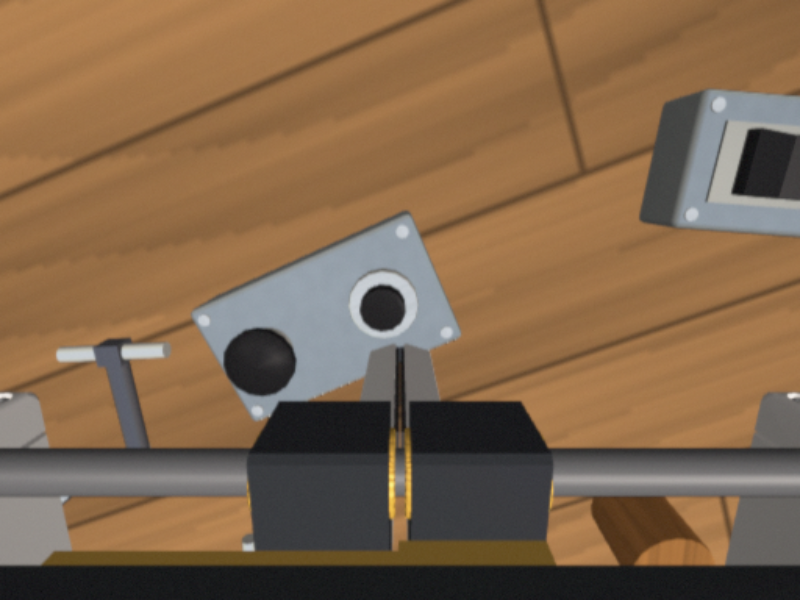

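View pics/crop2.png

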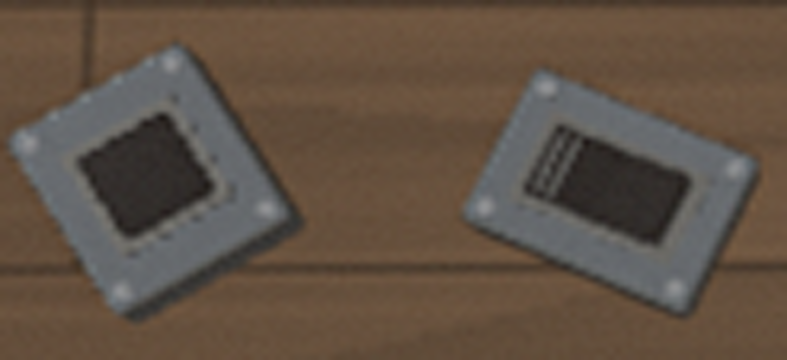

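The start button is at (382,307), about 3 mm from prediction, with the stop well away at (260,361). The brake key and fan look right in the top view. Descending.

Request:
arm_command:
  rows:
    - [0.003,-0.005,0.02,0,1.3,0,0]
    - [0.002,-0.004,0.02,0,0,0,0]
    - [0,0,0.015,0,0,0,0]
    - [0,0,0,0,0,0,0]

```text
t: 6.95
position: [0.5239, -0.2114, 0.0834]
eef_rot: [180.0, -0.3, 159.9]
wrist_force: [-0.3, -0.1, 0.8]
width: 0.0005
```

```bash
python3 -c "
from h import *
go((.5235,-.222,.06))"
```

```text
t 6.95 pos [ 0.5239 -0.2114  0.0834] rot [179.99  -0.3  159.91] F [-0.3 -0.1  0.8] w 0.0005
(0.5235, -0.222, 0.06) tool shift [-0.0034 -0.0101  0.0234]
```

Request:
arm_command:
  rows:
    - [-0.003,-0.01,0,0,0,0,0]
    - [0,0,0,0,0,0,0]

```text
t: 7.15
position: [0.523, -0.2205, 0.0822]
eef_rot: [180.0, -0.4, 160.1]
wrist_force: [0.5, 0.3, -0.0]
width: 0.0005
```

```bash
python3 -c "
from h import *
go((.5235,-.222,.06))"
```

```text
t 7.15 pos [ 0.523  -0.2205  0.0822] rot [179.99  -0.44 160.11] F [ 0.5  0.3 -0. ] w 0.0005
(0.5235, -0.222, 0.06) tool shift [-0.0012 -0.0013  0.0222]
```

Request:
arm_command:
  rows:
    - [0,0,0.007,0,0,0,0]
    - [0,0,0.006,0,0,0,0]
    - [0,0,0.005,0,0,0,0]
    - [0,0,0.004,0,0,0,0]
    - [0,0,0.004,0,0,0,0]
    - [0,0,0.004,0,0,0,0]

```text
t: 7.75
position: [0.5248, -0.2212, 0.061]
eef_rot: [-179.9, -0.0, 160.1]
wrist_force: [-8.1, 3.9, 21.1]
width: 0.0005
```

Request:
arm_command:
  rows:
    - [0,0,0.004,0,0,0,0]
    - [0,0,0.004,0,0,0,0]

```text
t: 7.95
position: [0.5247, -0.2212, 0.0611]
eef_rot: [-179.9, 0.1, 160.2]
wrist_force: [-6.7, 3.2, 16.6]
width: 0.0003
```

Request:
arm_command:
  rows:
    - [0,0,0.008,0,0,0,0]
    - [0,0,0.01,0,0,0,0]

```text
t: 8.15
position: [0.5251, -0.2214, 0.0605]
eef_rot: [-179.8, 0.3, 160.2]
wrist_force: [-19.3, 9.1, 48.8]
width: 0.0008
```

```bash
python3 - <<'E'
from h import *
import cv2
for _ in range(1):go()
im=ctrl.camera("wrist")
go()
cv2.imwrite("pics/w4.png",cv2.resize(im[150:260,180:330,::-1],None,fx=5,fy=5,interpolation=cv2.INTER_CUBIC))
E
```

```text
t 8.15 pos [ 0.5251 -0.2214  0.0605] rot [-179.81    0.33  160.19] F [-19.3   9.1  48.8] w 0.0008
t 8.2 pos [ 0.525  -0.2213  0.0606] rot [-179.81    0.34  160.2 ] F [-15.8   9.1  39. ] w 0.0006
```

View pics/w4.png

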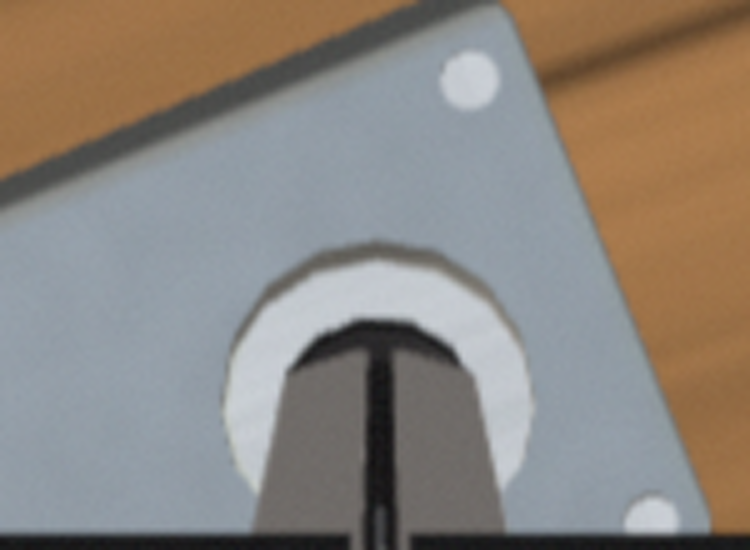

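The fingers sit on the start button, clear of the stop. It is on a rigid stop (49 N moves it only 0.5 mm). Holding for well over a second with moderate force, then releasing.

Request:
arm_command:
  rows:
    - [0,0,0.005,0,0,0,0]
    - [0,0,0.005,0,0,0,0]
    - [0,0,0.005,0,0,0,0]
    - [0,0,0.005,0,0,0,0]
    - [0,0,0.005,0,0,0,0]
    - [0,0,0.005,0,0,0,0]
    - [0,0,0.005,0,0,0,0]
    - [0,0,0.005,0,0,0,0]
    - [0,0,0.005,0,0,0,0]
    - [0,0,0.005,0,0,0,0]
    - [0,0,0.005,0,0,0,0]
    - [0,0,0.005,0,0,0,0]

```text
t: 9.4
position: [0.5254, -0.2215, 0.061]
eef_rot: [-179.4, 1.4, 160.4]
wrist_force: [-9.3, 4.8, 20.0]
width: 0.0003
```

Request:
arm_command:
  rows:
    - [0,0,0.005,0,0,0,0]
    - [0,0,-0.02,0,0,0,0]
    - [0,0,-0.03,0,0,0,0]
    - [0,0,-0.04,0,0,0,0]
    - [0,0,-0.03,0,0,0,0]
    - [0.04,0,0,0,0,0,0]
    - [0.04,0,0,0,0,0,0]
    - [0.04,0,0,0,0,0,0]
    - [0,0,0,0,0,0,0]

```text
t: 10.3
position: [0.4079, -0.1783, 0.1816]
eef_rot: [-179.4, 1.8, 160.4]
wrist_force: [0.4, -0.6, -0.1]
width: 0.0006
```

```bash
python3 - <<'E'
from h import *
import cv2
go()
im=ctrl.camera("scene")[110:260,170:370,::-1]
cv2.imwrite("pics/s2.png",cv2.resize(im,None,fx=4,fy=4,interpolation=cv2.INTER_CUBIC))
E
```

```text
t 10.3 pos [ 0.4079 -0.1783  0.1816] rot [-179.36    1.8   160.4 ] F [ 0.4 -0.6 -0.1] w 0.0006
```

View pics/s2.png

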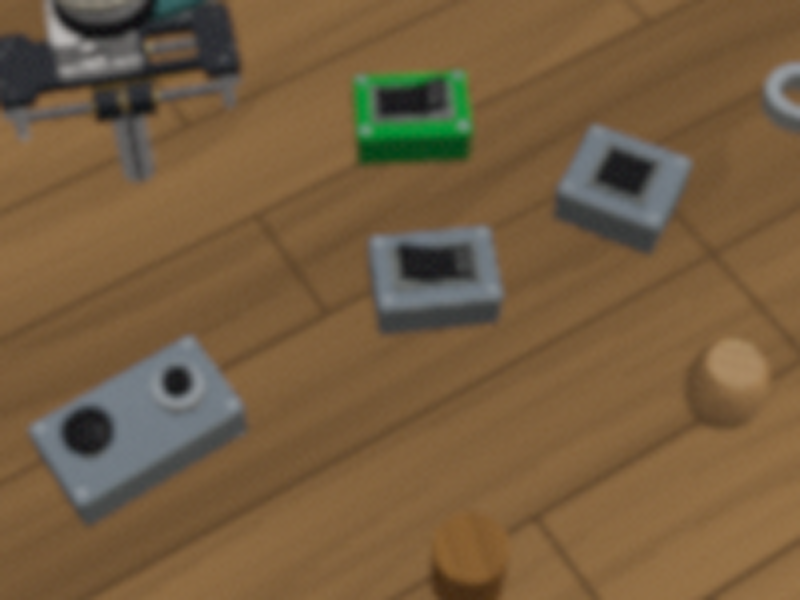

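```bash
python3 -c "
from cell import ctrl
print(ctrl.job_done())"
```

```text
the job is handed in; nothing more can be done
None
```

The lathe start-up sequence is done in the order you asked, and I handed the job in at about 10.4 s of the 51 s allowed.

| Step | What I did | Check |
|---|---|---|
| Fan rocker | Pressed the ribbed (raised) end to a hard stop: 22 N at z = 50.0 mm | Later pictures show that end flat and the other end standing up |
| Brake key | Pushed in to its hard stop: 29 N at z = 50.9 mm, against a nominal 51 mm | It looked in from above |
| Start button | Pressed, held down for about 1.8 s, then released | The last picture shows the button clear of the arm, and the arm touches nothing |

- **One reading disagreed:** while I held the start button down, the tool read about 60.5–61 mm, where the fully-down height is 59 mm. Fully down takes about 6 N, but the button stayed rigid from 17 N to 49 N and moved only about 0.5 mm. I took this as its end stop, with a small height error in the reading.
- **Left alone:** I never touched the stop button or the green look-alike box. The cup blank, billet and collar looked undisturbed in the last picture. The chuck key was outside that picture, but the arm never went near it.

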